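Unlock the slat holder and finish the pot stand

ROBOT

A 6-joint arm with a two-finger parallel gripper is mounted at the origin on the work surface. World frame = base frame: x ahead of the robot, y to its left, z up, the work surface at z = 0. Lengths are in mm, angles in rad, forces in N, time in s.
With the tool pointing down it reaches from about 350 to 875 mm from the base axis. Payload 4.2 kg.
Tool frame: the origin (TCP) lies midway between the tips of the shut fingers; the grasp point (between the pads) lies 19 mm behind it; z points along the fingers, y is the line along which they close (so a half turn about z gives the same grasp; the last joint's range is limited). The gripper opens to 85 mm and grips with 20 to 120 N. Pads are 22 mm wide; open, the fingers measure 114 mm over their backs; the gripper's body (76 mm by 85 mm) begins 54 mm behind the grasp point. The pads swing forward as they close: fully open they stand 13 mm farther back than shut.
Start: joints at [1.376, 0.385, 0.008, 0, -1.194, -0.259], TCP at [273.956, 561.736, 231.312] pointing down, gripper open.
Joint ranges: [-3.14, 3.14], [-1.21, 2.06], [-1.07, 1.41], [-3.16, 2.05], [-2.99, -0.16], [-3.1, 3.1]. Speed limits (rad/s): [2.79, 2.79, 3.14, 3.14, 3.14, 3.14].

INTERFACE

Orientations are given as a unit quaternion [x, y, z, w].
In Python, from bench import arm gives the robot as it stands. The module is installed in compiled form; this text tells all that it offers.
- The arm moves only by the shell command python3 -m handwheel 'ROWS' [OPENING]. ROWS is JSON, a list of rows, each an object of numbers: "x", "y", "z": the shift along the world's x, y, z each as a share of 20 cm, from -1 to 1; "ax", "ay", "az": the turn, a rotation vector about the world's x, y, z each as a share of 90 degrees, from -1 to 1. In form: [{"x": .., "y": .., "z": .., "ax": .., "ay": .., "az": ..}, ...]. A call has exactly 8 rows; each row shifts and turns the commanded pose from where the row before left it; what a row does not reach is not made up. A row lasts 1/10 s, in which the tool goes at most 50 mm and 8.59 degrees, less where a joint would pass 70% of its speed; a pose out of reach is approached as far as the arm can. A call with a number of a shift or a turn outside -1 to 1 is refused whole. A call with a gripper value outside its range is refused whole. OPENING is the opening, from -1 (shut) to 1 (fully open), set as the call begins (- or left out, the last holds). The fingers move at their own pace and stop on an object; the grip force is fixed at half the most. Time passes only in rows, so rows that do not move let the fingers close, or fill a call up. It gives the time, the measured TCP pose, the force, the opening and the grip force at its end, in the units of the state.
- arm.read_state(): the state, without advancing time (a new reading comes with each control period).
- arm.get_image(name): name is "side" or "top"; returns the picture (384x512x3 uint8, red, green, blue); there is no depth.
- arm.camera_params(name): a dict with "K" (3x3 intrinsics, pixels), "position" and "orientation" of the camera in the world. Camera axes: x right, y down, z forward; pixel columns grow to the right and rows downward; lengths in mm; the calibration is good to about 2 mm. A picture is of the moment at which its call begins. camera_params takes no time and is no camera call.
- arm.job_done(): hands the job in; it is judged then, once.
The state is a dict: "clock": time; "joints": joint angles; "joint_vel": joint speeds; "joint_efforts": joint torques, N m; "position": TCP position; "ee_rot": TCP orientation; "contact_force": force on the tool from outside, world axes, zero at the start; "wrist_torque": the same for the moment, N m; "gripper_width": finger opening in mm; "grasp_force": force on a finger pad.
Only numpy, scipy, OpenCV 4.12 (cv2) and the standard library are available. Lean on these libraries where they do the work, as an engineer would, in place of code of your own. Each camera call takes 0.05 s, during which the arm holds its last target. There are 200 camera calls.

TASK

One slat is missing from the top layer of the crossed-slat pot stand. Slide the red safety tab of the slat holder fully aside, then swing the keeper latch up and back until it stands upright or leans beyond, and leave it so; take out the slat that stands there on edge, lay it flat on the bare worktop and let go of it. Then pick it up again and lower it into the gap on the stand, lying flat, parallel to its neighbour and centred over the layer below, letting go only once it rests there, without shifting the rest of the stand or touching the crockery out of its place.

Things in the scene. Friction and masses are not known exactly. Their poses are not given: they have to be found in the camera images.
- holder: white slat holder fixed to the worktop, base plate 240 x 220 x 8. Origin: centre of its underside. x runs from the black grip (front) to the latch hinge, z up. The loose slat stands on the plate at x=+30, along y; only its ends (beyond 60 from its middle) sit between cheeks 26 high. The dark latch bar (14 wide, 10 thick, underside 50 up) runs along x at y=0, from x=+100 to -103, 2 above the slat.
- tab_fin (a point): centre of the upright red fin of the safety tab: 22 along the holder's x, 10 along its y (pinch or push it this way), 26 high, on a red plate 24 x 44 x 6. Fin centre 81 above the worktop, plate top 68. At x=-45 in the holder's frame, y=+22 when locked; moves with the tab.
- tab (a joint): safety tab travel in m along the holder's +y: 0 = locked (its plate lies over the latch bar, the latch cannot lift), 0.028 = fully aside (stop). Latch free from 0.016. About 1.5 N friction, no spring, stays where left. Starts at 0 to 0.004.
- latch_grip (a point): centre of the latch's black round grip: disc 28 in diameter, 18 thick along the holder's y (pinch it this way from above; the bar is only 14 wide, so the fingers can stay upright as the latch swings). 62 above the worktop when closed, then at x=-190, z=+7 from the hinge; swings with the latch. On the latch free end; 25 or more free around it.
- latch_hinge (a point): point on the latch's hinge axis, which runs along the holder's y; 55 above the worktop, at x = +95 in the holder's frame. Does not move.
- latch (a joint): angle of the keeper latch in rad: 0 = closed (level over the slat), 1.57 = upright, 2.2 = end stop, leaning back away from the slat. It stays where left (stiff hinge, about 2 N at the grip). Locked at 0 by the tab.
- slat: the loose oak slat, 180 long, 40 wide, 14 thick, 70 g. Its y axis is its length, z its width, x its thickness. At the start it stands on edge in the holder (z up). Origin at the middle of the edge that is down at the start.
- slat_mid (a point): centre of the loose slat, axes as the slat's (y length, z width, x thickness). 28 above the worktop at the start.
- mat: square dark slate-blue mat 210 x 210 x 4, fixed, under the pot stand; origin: centre of its underside; turned any way. The stand has three layers of two slats: bottom along the mat's x at y=+60 and -60, second along y at x=+60 and -60, top along x, where only the one at y=+60 is in place.
- gap (a point): where the centre of the missing top slat belongs, lying flat with its length along this x axis (the mat's x): y=-60 in the mat's frame, 39 above the worktop, on the second layer whose top is 32 above the worktop. Below it, between the second-layer slats, is a space 80 wide reaching down to the mat, room for fingers.
- stand1_mid (a point): oak slat of the pot stand, lying flat, 180 long, 40 wide, 14 thick, loose, 70 g; point at its centre. Bottom layer, under the top slat that is in place.
- stand2_mid (a point): oak slat of the pot stand, lying flat, 180 long, 40 wide, 14 thick, loose, 70 g; point at its centre. Bottom layer, below the gap.
- stand3_mid (a point): oak slat of the pot stand, lying flat, 180 long, 40 wide, 14 thick, loose, 70 g; point at its centre. Second layer.
- stand4_mid (a point): oak slat of the pot stand, lying flat, 180 long, 40 wide, 14 thick, loose, 70 g; point at its centre. Second layer.
- stand5_mid (a point): oak slat of the pot stand, lying flat, 180 long, 40 wide, 14 thick, loose, 70 g; point at its centre. Top layer, the one in place, parallel to the gap and 120 from it.
- butter_dish: white ceramic butter dish with a knobbed lid, 122 x 178, 117 high; origin at the centre of its underside. Leave alone.
- canister_a: ceramic canister, green below and dark blue above, with a wooden lid: 108 across, 142 high; origin at the centre of its underside. Leave alone.
- canister_b: ceramic canister, green below and dark blue above, with a wooden lid: 108 across, 142 high; origin at the centre of its underside. Leave alone.
Not all that is in view belongs to the job. Leave any blue or pink look-alike of the slat alone.

How it is judged (in metres and radians):
On the way, in this order (a step that is already met when the one before it is completed fails the run):
1. the safety tab is slid at least 22 mm aside while the latch is still closed (value of joint tab above 0.022 m and value of joint latch below 0.1 rad), for 0.1 s.
2. the latch is lifted to at least 1.3 rad, the slat still in the holder (value of joint latch above 1.3 rad and distance of slat_mid from where it was at the start of the episode below 0.02 m), for 0.1 s.
3. the slat lies flat on the bare worktop, at rest and let go of ((angle between slat_mid's own x axis and vertical below 0.12 rad or angle between slat_mid's own x axis and vertical above 3.02 rad) and linear speed of slat below 0.02 m/s and angular speed of slat below 0.2 rad/s and contact force between the fingers and slat below 0.1 N and height (world z) of slat_mid below 0.01 m), for 0.2 s.
4. the slat, still held by the fingers, is lowered into the gap to within 6 mm of its resting height (x of slat_mid in the frame of gap between -0.015 and 0.015 m and y of slat_mid in the frame of gap between -0.012 and 0.012 m and angle between the y axis of slat_mid and the x axis of gap, either way round below 0.14 rad and (angle between slat_mid's own x axis and vertical below 0.12 rad or angle between slat_mid's own x axis and vertical above 3.02 rad) and z of slat_mid in the frame of gap between -0.004 and 0.006 m and contact force between the fingers and slat above 0.5 N), for 0.05 s.
At the end, for the whole second after the job is handed in: Slat flat, at rest, released in the top-layer gap: within 15 mm lengthwise and 12 mm sideways of the gap point, -4 to +6 mm of resting height, within 0.14 rad of parallel; every other stand slat within 12 mm of its start; latch left above 1.3 rad (x of slat_mid in the frame of gap between -0.015 and 0.015 m and y of slat_mid in the frame of gap between -0.012 and 0.012 m and angle between the y axis of slat_mid and the x axis of gap, either way round below 0.14 rad and (angle between slat_mid's own x axis and vertical below 0.12 rad or angle between slat_mid's own x axis and vertical above 3.02 rad) and z of slat_mid in the frame of gap between -0.004 and 0.006 m and linear speed of slat below 0.02 m/s and angular speed of slat below 0.2 rad/s and contact force between the fingers and slat below 0.1 N and distance of each of stand1_mid, stand2_mid, stand3_mid, stand4_mid, stand5_mid from where it was at the start of the episode below 0.012 m and value of joint latch above 1.3 rad); the robot touches nothing.
It fails at once if another slat of the stand is shifted by more than 25 mm (distance of any of stand1_mid, stand2_mid, stand3_mid, stand4_mid, stand5_mid from where it was at the start of the episode above 0.025 m).
It fails at once if the butter dish or a canister is shifted by more than 20 mm (distance of any of butter_dish, canister_a, canister_b from where it was at the start of the episode above 0.02 m).
It also fails if it takes over 69 s, if anything falls off the work surface, if the arm or the gripper's body presses on something with over 40 N, if the wrist force passes 120 N, or if a joint passes its speed limit or range.

## Working session

There is one attempt and no reset: what is moved stays moved. The work goes in short steps, Python scripts to look and compute and a shell command to move; the robot and the scene stay as the last step left them, time stands still between calls to the robot, and variables do not carry over. Pictures are saved under pics/ and viewed, at most 14 in all, crops included, and the job is handed in when it is done.

```bash
mkdir -p pics; python3 - <<'E'
from bench import arm
import cv2, numpy as np
for n in("side","top"):
    im=arm.get_image(n); np.save(n+".npy",im); cv2.imwrite(f"pics/{n}0.png",cv2.resize(im[:,:,::-1],None,fx=1.5,fy=1.5,interpolation=cv2.INTER_CUBIC))
    p=arm.camera_params(n); print(n,p)
print(arm.read_state())
E
```

```text
side {'K': array([[451.37452362,   0.        , 256.80138191],
       [  0.        , 451.37452362, 186.88915235],
       [  0.        ,   0.        ,   1.        ]]), 'position': array([  90.07774459, -948.02764158,  775.04354789]), 'orientation': array([ 0.8662395 , -0.1721505 ,  0.10254379, -0.45768779])}
top {'K': array([[398.5353467 ,   0.        , 255.29602726],
       [  0.        , 398.5353467 , 194.14405768],
       [  0.        ,   0.        ,   1.        ]]), 'position': array([ 240.37719276,  -10.29881615, 1458.42202842]), 'orientation': array([ 0.70748016, -0.69948714,  0.07165576, -0.07109867])}
{'clock': 0.1, 'joints': array([ 1.37563156e+00,  3.85464816e-01,  6.80323230e-03, -4.13752751e-04,
       -1.19402451e+00, -2.58616284e-01]), 'joint_vel': array([ 2.75943636e-04, -1.69343746e-03,  3.75320100e-03,  2.15447043e-03,
       -8.64740924e-04, -6.81928683e-05]), 'joint_efforts': array([-4.74136596e-04, -3.93318665e+01,  1.88928562e+01,  4.19795707e+00,
       -2.60819812e-03,  5.46583877e-06]), 'position': array([273.73409202, 561.30059186, 230.35904341]), 'ee_rot': array([ 9.74352959e-01, -2.25023069e-01, -1.62224541e-04,  9.50509366e-04]), 'contact_force': array([-0.16670513, -0.53508362, -0.02286913]), 'wrist_torque': array([0.00767488, 0.0036063 , 0.00159673]), 'grasp_force': 0.0, 'gripper_width': 85.42187925814468}
```

View pics/top0.png

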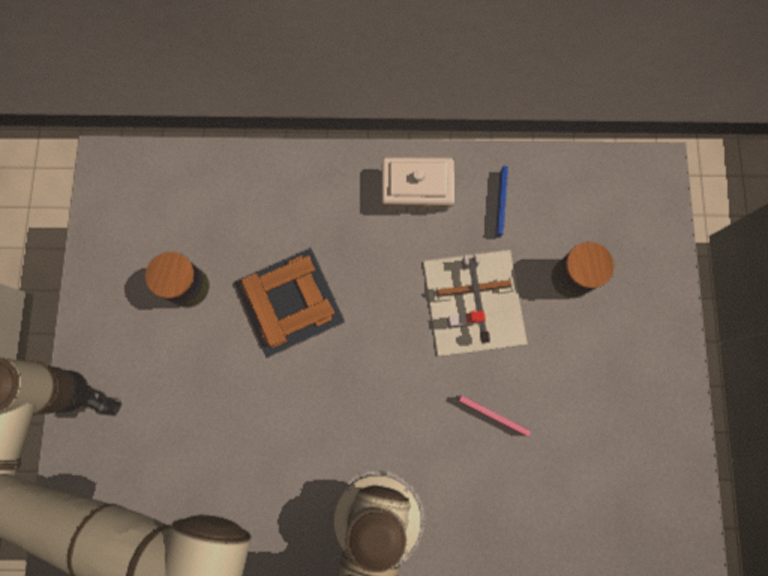

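View pics/side0.png

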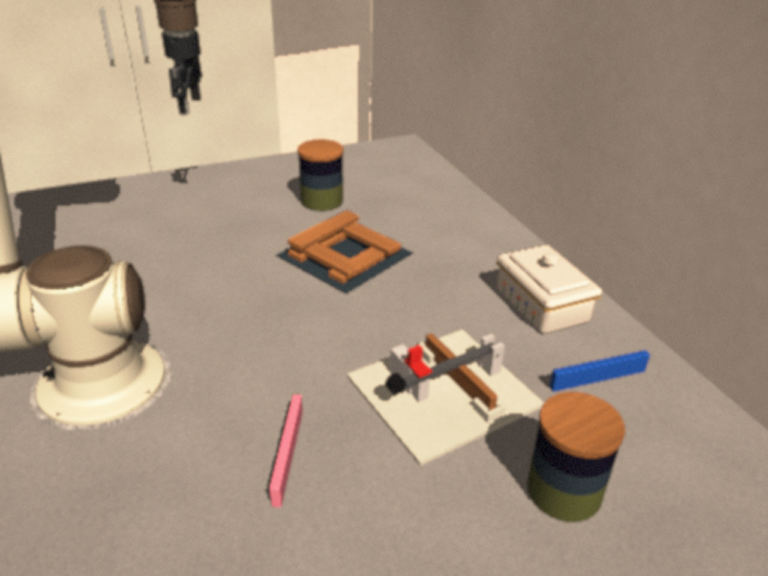

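The top view shows the holder at about (475,303), with its grip at (485,337), hinge at (470,262) and red tab at (477,316). The mat is at (289,302), and its top slat is on the left side, at (263,311), so the gap is on the right. The side view agrees. Next I'll measure.

```bash
cat > h.py <<'E'
import numpy as np, cv2
from scipy.spatial.transform import Rotation as R
from bench import arm
def ray(n,uv):
    p=arm.camera_params(n); d=np.linalg.inv(p["K"])@np.array([uv[0],uv[1],1.]); return p["position"],R.from_quat(p["orientation"]).as_matrix()@d
def onz(n,uv,z):
    o,d=ray(n,uv); return (o+d*(z-o[2])/d[2])[:2]
def px(n,P):
    p=arm.camera_params(n); c=R.from_quat(p["orientation"]).as_matrix().T@(np.array(P,float)-p["position"]); c=p["K"]@c; return c[:2]/c[2]
def tri(uvs):
    A=[];b=[]
    A=np.zeros((3,3));b=np.zeros(3)
    for n,uv in uvs.items():
        o,d=ray(n,uv); d/=np.linalg.norm(d); M=np.eye(3)-np.outer(d,d); A+=M;b+=M@o
    return np.linalg.solve(A,b)
def blobs(m,roi,amin=15):
    k=np.zeros(m.shape,np.uint8);x0,y0,x1,y1=roi;k[y0:y1,x0:x1]=m[y0:y1,x0:x1]
    n,l,s,c=cv2.connectedComponentsWithStats(k)
    return [(s[i,4],c[i].round(1),(l==i)) for i in np.argsort(-s[:,4]) if i and s[i,4]>=amin]
def rect(mask):
    return cv2.minAreaRect(np.argwhere(mask)[:,::-1].astype(np.float32))
E
python3 - <<'E'
from h import *
t=np.load("top.npy");s=np.load("side.npy")
def hsv(i): return cv2.cvtColor(i,cv2.COLOR_RGB2HSV).astype(int)
T,S=hsv(t),hsv(s)
# plate
for lo in (160,):
    m=((T[...,2]>lo)&(T[...,1]<70)).astype(np.uint8)
    b=blobs(m,(270,155,360,245)); r=rect(sum(x[2] for x in b)>0)
    c=cv2.boxPoints(r); w=np.array([onz("top",q,8) for q in c]); print("plate",[(x[0],x[1]) for x in b],r,w.round(), w.mean(0), np.linalg.norm(w-np.roll(w,1,0),axis=1))
red=lambda H:(((H[...,0]<6)|(H[...,0]>174))&(H[...,1]>170)&(H[...,2]>110)).astype(np.uint8)
bt=blobs(red(T),(290,190,350,235),4);bs=blobs(red(S),(250,210,320,270),4)
print("red",[x[:2] for x in bt],[x[:2] for x in bs],rect(bt[0][2]))
dk=lambda H,v:(H[...,2]<v).astype(np.uint8)
bt=blobs(dk(T,45),(305,210,340,235),4);bs=blobs(dk(S,50),(245,235,285,270),4)
print("grip",[x[:2] for x in bt],[x[:2] for x in bs]); 
print("gripT",onz("top",bt[0][1],62),"tri",tri({"top":bt[0][1],"side":bs[0][1]}))
wood=lambda H:((H[...,0]>5)&(H[...,0]<18)&(H[...,1]>120)&(H[...,2]>60)).astype(np.uint8)
for n,H,roi in(("top",T,(150,155,240,245)),("top",T,(280,175,350,205)),("side",S,(180,135,280,195)),("side",S,(280,215,335,275))):
    for x in blobs(wood(H),roi): print(n,"wood",x[:2],rect(x[2]))
m=((T[...,2]<75)&(T[...,0]>85)&(T[...,0]<130)).astype(np.uint8)
b=blobs(m,(145,155,240,245)); print("mat",[(x[0],x[1]) for x in b][:4]); k=sum(x[2] for x in b)+blobs(wood(T),(150,155,240,245))[0][2]
r=rect(k>0); w=np.array([onz("top",q,4) for q in cv2.boxPoints(r)]); print(r,w.round(),w.mean(0),np.linalg.norm(w-np.roll(w,1,0),axis=1))
a=cv2.resize(t[150:245,150:360,::-1],None,fx=3.8,fy=3.8,interpolation=cv2.INTER_CUBIC); a=cv2.convertScaleAbs(a,alpha=1.3)
b=cv2.resize(s[130:310,170:370,::-1],None,fx=3.0,fy=3.0,interpolation=cv2.INTER_CUBIC)
cv2.imwrite("pics/tc.png",a);cv2.imwrite("pics/sc.png",b)
E
```

```text
plate [(np.int32(1322), array([326. , 217.2])), (np.int32(449), array([329.3, 177.1])), (np.int32(323), array([292.4, 181.6])), (np.int32(240), array([296.9, 206.3])), (np.int32(73), array([312.5, 201.1])), (np.int32(64), array([309.9, 184.6])), (np.int32(15), array([311.6, 171.4]))] ((316.79998779296875, 201.0999755859375), (64.62956237792969, 60.38691711425781), 81.8698959350586) [[ 619. -110.]
 [ 654. -336.]
 [ 413. -362.]
 [ 379. -143.]] [ 516.11618919 -237.81708933] [241.81136497 228.51837081 243.20250286 221.11330937]
red [(np.int32(51), array([318. , 210.6]))] [(np.int32(185), array([277.9, 241.3]))] ((318.0, 211.0), (6.0, 8.0), 90.0)
grip [] [(np.int32(104), array([263.6, 255.5]))]Traceback (most recent call last):
  File "<stdin>", line 16, in <module>
IndexError: list index out of range
```

```bash
python3 - <<'E'
from h import *
t=np.load("top.npy");s=np.load("side.npy")
def hsv(i): return cv2.cvtColor(i,cv2.COLOR_RGB2HSV).astype(int)
T,S=hsv(t),hsv(s)
m=((T[...,2]>150)&(T[...,1]<80)).astype(np.uint8)
b=blobs(m,(270,155,360,245)); k=sum(x[2] for x in b)>0
h=cv2.convexHull(np.argwhere(k)[:,::-1].astype(np.float32)); q=cv2.approxPolyDP(h,4,True)[:,0]
w=np.array([onz("top",u,8) for u in q]);print("plate",q,w.round(),w.mean(0),np.linalg.norm(w-np.roll(w,1,0),axis=1))
for v in (60,75): print("grip",[x[:2] for x in blobs((T[...,2]<v).astype(np.uint8),(316,218,332,232),4)])
wood=lambda H:((H[...,0]>5)&(H[...,0]<18)&(H[...,1]>120)&(H[...,2]>60)).astype(np.uint8)
for n,H,roi in(("top",T,(150,155,240,245)),("top",T,(280,175,350,205)),("side",S,(180,135,280,195)),("side",S,(280,215,335,275))):
    for x in blobs(wood(H),roi): print(n,"wood",x[:2],rect(x[2]))
m=((T[...,2]<75)&(T[...,0]>85)&(T[...,0]<130)).astype(np.uint8)
b=blobs(m,(145,155,240,245)); print("mat",[(x[0],x[1]) for x in b][:4]); k=sum(x[2] for x in b)
for x in blobs(wood(T),(150,155,240,245)): k=k+x[2]
h=cv2.convexHull(np.argwhere(k>0)[:,::-1].astype(np.float32)); q=cv2.approxPolyDP(h,4,True)[:,0]
w=np.array([onz("top",u,4) for u in q]);print("mat",q,w.round(),w.mean(0),np.linalg.norm(w-np.roll(w,1,0),axis=1))
a=cv2.resize(t[150:245,150:360,::-1],None,fx=3.8,fy=3.8,interpolation=cv2.INTER_CUBIC); a=cv2.convertScaleAbs(a,alpha=1.3)
cv2.imwrite("pics/tc.png",a)
E
```

```text
plate [[351. 229.]
 [293. 237.]
 [283. 174.]
 [339. 166.]] [[ 412. -361.]
 [ 380. -149.]
 [ 616. -113.]
 [ 650. -324.]] [ 514.52922658 -236.59600693] [240.63375076 214.37108836 238.54222263 213.94503637]
grip [(np.int32(23), array([322.5, 224.1]))]
grip [(np.int32(34), array([322.5, 224. ]))]
top wood (np.int32(1732), array([191. , 199.8])) ((191.34536743164062, 199.40206909179688), (50.15810012817383, 49.85349655151367), 66.03751373291016)
top wood (np.int32(74), array([329.2, 189.6])) ((329.0769348144531, 189.6154022216797), (3.4729723930358887, 20.341697692871094), 82.87498474121094)
top wood (np.int32(71), array([302.1, 193.2])) ((302.4399719238281, 193.07998657226562), (3.3941125869750977, 21.213205337524414), 81.8698959350586)
side wood (np.int32(1751), array([227.4, 163.8])) ((227.82122802734375, 163.47926330566406), (43.548851013183594, 67.44673156738281), 59.74356460571289)
side wood (np.int32(372), array([315.5, 256.6])) ((315.7500305175781, 257.2500305175781), (38.18376159667969, 12.020814895629883), 45.0)
side wood (np.int32(169), array([292.2, 232.3])) ((292.2738952636719, 231.16876220703125), (21.308921813964844, 11.652070045471191), 61.38954162597656)
mat [(np.int32(18), array([218.2, 216.3])), (np.int32(16), array([208.4, 219.8])), (np.int32(15), array([221.5, 201.8]))]
mat [[224. 213.]
 [182. 231.]
 [161. 186.]
 [206. 171.]] [[466. 105.]
 [398. 257.]
 [566. 343.]
 [625. 177.]] [513.82787933 220.40399707] [174.81493292 166.32266241 188.64728442 176.59386327]
```

View pics/tc.png

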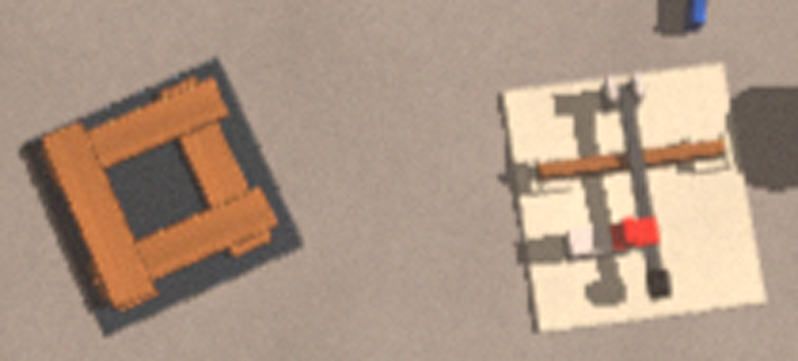

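Crop (3.8x, offset 150,150): mat corners are at (217,60), (301,242), (107,333) and (24,150). The top slat in place runs along the left side from (65,130) to (133,300), so the gap is on the right, over the second-layer slats' right ends at (218,105) and (265,210).

```bash
python3 - <<'E'
from h import *
q=np.array([[217,60],[301,242],[107,333],[24,150]])/3.8+150-.4
w=np.array([onz("top",u,4) for u in q]);c=w.mean(0);print("mat",w.round(),c,np.linalg.norm(w-np.roll(w,1,0),axis=1))
yv=(w[3]+w[2]-w[0]-w[1]);yv/=np.linalg.norm(yv);xv=np.array([yv[1],-yv[0]])
xv2=(w[0]+w[3]-w[1]-w[2]);xv2/=np.linalg.norm(xv2);print("x ang",np.degrees(np.arctan2(xv[1],xv[0])),np.degrees(np.arctan2(xv2[1],xv2[0])))
xv=xv+xv2;xv/=np.linalg.norm(xv);yv=np.array([-xv[1],xv[0]]);print("gap",c-60*yv)
# top slat in place corners
s=np.array([[45,134],[80,124],[157,294],[110,308]])/3.8+150-.4
ws=np.array([onz("top",u,46) for u in s]);print("stand5",ws.round(),ws.mean(0),"expected",c+60*yv)
H=np.array([514.5,-236.6]);a=np.radians(8.75)
e1,e2=onz("top",(302.1,193.2),48),onz("top",(329.2,189.6),48);d=e1-e2;print("slat half pts",e1,e2,"ang",np.degrees(np.arctan2(-d[0],d[1])))
w=np.array([[412,-361],[380,-149],[616,-113],[650,-324]]);x=w[2]+w[3]-w[0]-w[1];y=w[1]+w[2]-w[0]-w[3]
print("ang",np.degrees([np.arctan2(x[1],x[0]),np.arctan2(-y[0],y[1])]))
X=np.array([np.cos(a),np.sin(a)]);Y=np.array([-X[1],X[0]])
for n,p in dict(fin=(-45,22),grip=(-95,0),hinge=(95,0),slat=(30,0)).items(): print(n,H+p[0]*X+p[1]*Y)
print("grip top",onz("top",(322.5,224),71),"side",onz("side",(263.6,255.5),62),"red top",onz("top",(318,210.6),94))
P=H-45*X+22*Y
print(px("top",(*P,94)),px("side",(*P,81)),px("side",(*(H-95*X),62)),px("top",(*(H-95*X),71)))
E
```

```text
mat [[647. 175.]
 [465.  87.]
 [375. 271.]
 [554. 361.]] [510.37656928 223.65152974] [208.5683499  202.1970214  204.7831689  200.16827488]
x ang 26.449049385763317 26.346276993001645
gap [537.05248811 169.9077361 ]
stand5 [[560. 332.]
 [571. 299.]
 [408. 218.]
 [395. 261.]] [483.45051084 277.31535132] expected [483.70065045 277.39532338]
slat half pts [ 535.00117673 -178.94156363] [ 549.45808883 -277.29102569] ang 8.362325457408033
ang [8.7552453  8.86826283]
fin [ 466.67701753 -221.70159915]
grip [ 420.60565651 -251.05172169]
hinge [ 608.39434349 -222.14827831]
slat [ 544.15084531 -232.03629841]
grip top [ 420.86900934 -246.25760259] side [ 420.827394   -248.70828324] red top [ 464.41451916 -227.80307579]
[316.2271555  209.93552093] [276.98182454 237.26725208] [263.92296456 256.17357656] [323.8710701  224.09036222]
```

Both views agree: the grip is at about (421,-249,62), the fin at about (466,-220,81), the slat at (544,-230) and the gap at (537,170) with yaw 26.4°. I'll move to above the fin now.

```bash
python3 -m handwheel '[{"x":0.06,"y":-0.24,"az":0.0241},{"x":0.06,"y":-0.24,"az":0.0241},{"x":0.06,"y":-0.24,"az":0.0241},{"x":0.06,"y":-0.24,"az":0.0241},{"x":0.06,"y":-0.24,"az":0.0241},{"x":0.06,"y":-0.24,"az":0.0241},{"x":0.06,"y":-0.24,"az":0.0241},{"x":0.06,"y":-0.24,"az":0.0241}]' 0 && python3 -m handwheel '[{"x":0.06,"y":-0.24,"az":0.0241},{"x":0.06,"y":-0.24,"az":0.0241},{"x":0.06,"y":-0.24,"az":0.0241},{"x":0.06,"y":-0.24,"az":0.0241},{"x":0.06,"y":-0.24,"az":0.0241},{"x":0.06,"y":-0.24,"az":0.0241},{"x":0.06,"y":-0.24,"az":0.0241},{"x":0.06,"y":-0.24,"az":0.0241}]'; python3 -c "
from h import *
s=arm.read_state();print(s['joints'],s['gripper_width'],R.from_quat(s['ee_rot']).as_matrix().round(3))"
```

```text
[ 1.37563156e+00  3.85464816e-01  6.80323230e-03 -4.13752751e-04
 -1.19402451e+00 -2.58616284e-01] 85.42187925814468 [[ 0.899 -0.439 -0.001]
 [-0.439 -0.899 -0.002]
 [ 0.     0.002 -1.   ]]invalid input at $[0]: expected keys x, y, z, ax, ay, az
```

```bash
python3 -m handwheel '[{"x":0.06,"y":-0.24,"z":0,"ax":0,"ay":0,"az":0.0241},{"x":0.06,"y":-0.24,"z":0,"ax":0,"ay":0,"az":0.0241},{"x":0.06,"y":-0.24,"z":0,"ax":0,"ay":0,"az":0.0241},{"x":0.06,"y":-0.24,"z":0,"ax":0,"ay":0,"az":0.0241},{"x":0.06,"y":-0.24,"z":0,"ax":0,"ay":0,"az":0.0241},{"x":0.06,"y":-0.24,"z":0,"ax":0,"ay":0,"az":0.0241},{"x":0.06,"y":-0.24,"z":0,"ax":0,"ay":0,"az":0.0241},{"x":0.06,"y":-0.24,"z":0,"ax":0,"ay":0,"az":0.0241}]' 0 && python3 -m handwheel '[{"x":0.06,"y":-0.24,"z":0,"ax":0,"ay":0,"az":0.0241},{"x":0.06,"y":-0.24,"z":0,"ax":0,"ay":0,"az":0.0241},{"x":0.06,"y":-0.24,"z":0,"ax":0,"ay":0,"az":0.0241},{"x":0.06,"y":-0.24,"z":0,"ax":0,"ay":0,"az":0.0241},{"x":0.06,"y":-0.24,"z":0,"ax":0,"ay":0,"az":0.0241},{"x":0.06,"y":-0.24,"z":0,"ax":0,"ay":0,"az":0.0241},{"x":0.06,"y":-0.24,"z":0,"ax":0,"ay":0,"az":0.0241},{"x":0.06,"y":-0.24,"z":0,"ax":0,"ay":0,"az":0.0241}]'; python3 -c "
from h import *
s=arm.read_state();print(s['joints'],s['gripper_width'],R.from_quat(s['ee_rot']).as_matrix().round(3))"
```

```text
clock: 0.9
position: [369.7, 175.6, 231.2]
ee_rot: [0.997, -0.074, -0.0, -0.0]
contact_force: [1.2, 0.8, 0.7]
gripper_width: 42.8
grasp_force: 0.0
clock: 1.7
position: [465.8, -208.4, 231.1]
ee_rot: [0.997, 0.076, -0.0, -0.0]
contact_force: [1.3, -0.1, 0.5]
gripper_width: 42.8
grasp_force: 0.0
[-1.02303921e-01  1.89619389e-01 -2.68577760e-01 -2.39382858e-04
 -1.11292519e+00  1.82634268e+00] 42.770425449421545 [[ 0.988  0.153 -0.   ]
 [ 0.153 -0.988  0.   ]
 [-0.    -0.    -1.   ]]
```

```bash
python3 -m handwheel '[{"x":0,"y":-0.03,"z":-0.1,"ax":0,"ay":0,"az":0},{"x":0,"y":-0.025,"z":-0.15,"ax":0,"ay":0,"az":0},{"x":0,"y":0,"z":-0.15,"ax":0,"ay":0,"az":0},{"x":0,"y":0,"z":-0.15,"ax":0,"ay":0,"az":0},{"x":0,"y":0,"z":-0.1,"ax":0,"ay":0,"az":0},{"x":0,"y":0,"z":-0.08,"ax":0,"ay":0,"az":0},{"x":0,"y":0,"z":-0.05,"ax":0,"ay":0,"az":0},{"x":0,"y":0,"z":0,"ax":0,"ay":0,"az":0}]' && python3 -m handwheel '[{"x":0,"y":0,"z":0,"ax":0,"ay":0,"az":0},{"x":0,"y":0,"z":0,"ax":0,"ay":0,"az":0},{"x":0,"y":0,"z":0,"ax":0,"ay":0,"az":0},{"x":0,"y":0,"z":0,"ax":0,"ay":0,"az":0},{"x":0,"y":0,"z":0,"ax":0,"ay":0,"az":0},{"x":0,"y":0,"z":0,"ax":0,"ay":0,"az":0},{"x":0,"y":0,"z":0,"ax":0,"ay":0,"az":0},{"x":0,"y":0,"z":0,"ax":0,"ay":0,"az":0}]' -1; python3 - <<'E'
from h import *
im=arm.get_image("side"); cv2.imwrite("pics/s1.png",cv2.resize(im[170:310,200:370,::-1],None,fx=3.5,fy=3.5,interpolation=cv2.INTER_CUBIC))
E
```

```text
clock: 2.5
position: [464.9, -217.1, 73.9]
ee_rot: [0.997, 0.076, -0.002, -0.0]
contact_force: [-0.3, 0.0, 0.3]
gripper_width: 42.7
grasp_force: 0.0
clock: 3.3
position: [466.6, -217.4, 76.4]
ee_rot: [0.997, 0.076, 0.001, 0.0]
contact_force: [-0.6, 0.8, 6.5]
gripper_width: 8.6
grasp_force: 60.3
```

View pics/s1.png

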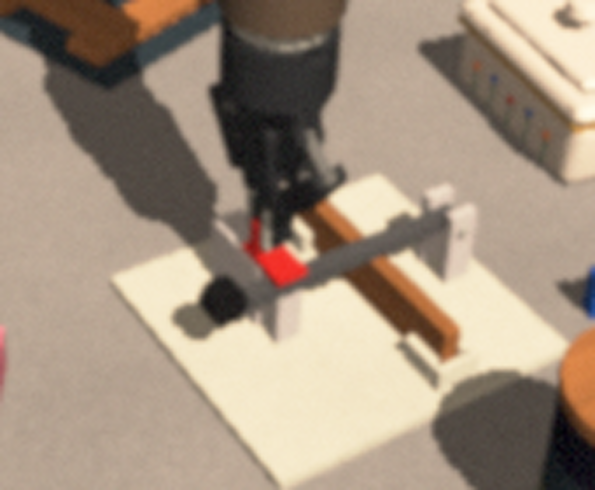

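The fingers hold the fin (width 8.6) and the latch is still closed. I'll slide the tab along +Y.

```bash
python3 -m handwheel '[{"x":0,"y":0,"z":0.01,"ax":0,"ay":0,"az":0},{"x":-0.0036,"y":0.023,"z":0,"ax":0,"ay":0,"az":0},{"x":-0.0036,"y":0.023,"z":0,"ax":0,"ay":0,"az":0},{"x":-0.0036,"y":0.023,"z":0,"ax":0,"ay":0,"az":0},{"x":-0.0036,"y":0.023,"z":0,"ax":0,"ay":0,"az":0},{"x":-0.0036,"y":0.023,"z":0,"ax":0,"ay":0,"az":0},{"x":-0.0036,"y":0.023,"z":0,"ax":0,"ay":0,"az":0},{"x":0,"y":0,"z":0,"ax":0,"ay":0,"az":0}]'
```

```text
clock: 4.15
position: [462.7, -190.8, 76.6]
ee_rot: [0.997, 0.077, 0.001, 0.001]
contact_force: [6.5, -12.8, -14.0]
gripper_width: 8.4
grasp_force: 59.7
```

```bash
python3 -m handwheel '[{"x":0,"y":0,"z":0,"ax":0,"ay":0,"az":0},{"x":0,"y":0,"z":0,"ax":0,"ay":0,"az":0},{"x":0,"y":0,"z":0,"ax":0,"ay":0,"az":0},{"x":0,"y":0,"z":0,"ax":0,"ay":0,"az":0},{"x":0,"y":0,"z":0.05,"ax":0,"ay":0,"az":0},{"x":0,"y":0,"z":0.1,"ax":0,"ay":0,"az":0},{"x":0,"y":0,"z":0.1,"ax":0,"ay":0,"az":0},{"x":0,"y":0,"z":0,"ax":0,"ay":0,"az":0}]' 0.1 && python3 -m handwheel '[{"x":-0.07,"y":-0.1,"z":0,"ax":0,"ay":0,"az":0},{"x":-0.07,"y":-0.1,"z":0,"ax":0,"ay":0,"az":0},{"x":-0.07,"y":-0.09,"z":0,"ax":0,"ay":0,"az":0},{"x":0,"y":0,"z":-0.1,"ax":0,"ay":0,"az":0},{"x":0,"y":0,"z":-0.1,"ax":0,"ay":0,"az":0},{"x":0,"y":0,"z":-0.1,"ax":0,"ay":0,"az":0},{"x":0,"y":0,"z":-0.1,"ax":0,"ay":0,"az":0},{"x":0,"y":0,"z":0,"ax":0,"ay":0,"az":0}]'
```

```text
clock: 4.95
position: [463.8, -190.0, 130.9]
ee_rot: [0.997, 0.076, 0.003, 0.001]
contact_force: [0.8, 0.0, 0.1]
gripper_width: 46.7
grasp_force: 0.0
clock: 5.75
position: [417.4, -247.1, 45.1]
ee_rot: [0.997, 0.076, -0.003, -0.001]
contact_force: [-1.0, -0.5, 0.9]
gripper_width: 47.0
grasp_force: 0.0
```

```bash
python3 - <<'E'
from h import *
im=arm.get_image("side"); H=cv2.cvtColor(im,cv2.COLOR_RGB2HSV)
cv2.imwrite("pics/s2.png",cv2.resize(im[170:310,200:370,::-1],None,fx=3.5,fy=3.5,interpolation=cv2.INTER_CUBIC))
X=np.array([.988,.152])
# swing steps about hinge, world shares of 200 mm
a=np.linspace(0,2.0,17);x=-190*np.cos(a)+7*np.sin(a);z=190*np.sin(a)+7*np.cos(a)
for i in range(16):print(i,np.round([(x[i+1]-x[i])*X[0]/200,(x[i+1]-x[i])*X[1]/200,(z[i+1]-z[i])/200],3))
E
```

```text
0 [0.012 0.002 0.118]
1 [0.026 0.004 0.116]
2 [0.04  0.006 0.112]
3 [0.054 0.008 0.106]
4 [0.066 0.01  0.098]
5 [0.078 0.012 0.089]
6 [0.088 0.014 0.078]
7 [0.097 0.015 0.067]
8 [0.105 0.016 0.054]
9 [0.11  0.017 0.04 ]
10 [0.114 0.018 0.026]
11 [0.117 0.018 0.011]
12 [ 0.117  0.018 -0.003]
13 [ 0.116  0.018 -0.018]
14 [ 0.113  0.017 -0.033]
15 [ 0.108  0.017 -0.047]
```

View pics/s2.png

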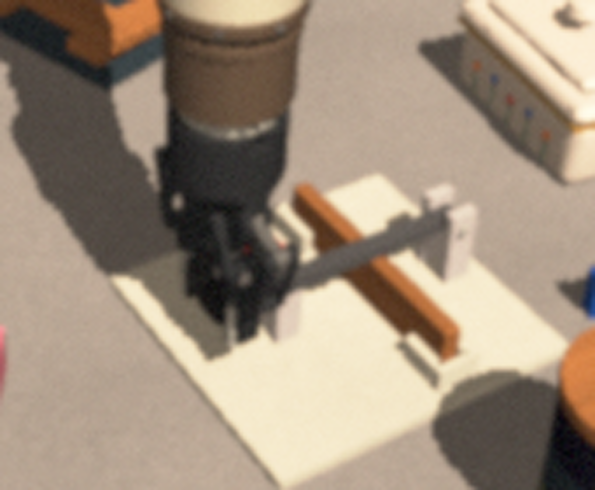

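The red tab is aside and the fingers straddle the grip. I'll close on it.

```bash
python3 -m handwheel '[{"x":0.01,"y":0,"z":0,"ax":0,"ay":0,"az":0},{"x":0,"y":0,"z":0,"ax":0,"ay":0,"az":0},{"x":0,"y":0,"z":0,"ax":0,"ay":0,"az":0},{"x":0,"y":0,"z":0,"ax":0,"ay":0,"az":0},{"x":0,"y":0,"z":0,"ax":0,"ay":0,"az":0},{"x":0,"y":0,"z":0,"ax":0,"ay":0,"az":0},{"x":0,"y":0,"z":0,"ax":0,"ay":0,"az":0},{"x":0,"y":0,"z":0,"ax":0,"ay":0,"az":0}]' -1 && python3 -m handwheel '[{"x":0.012,"y":0.002,"z":0.118,"ax":0,"ay":0,"az":0},{"x":0.026,"y":0.004,"z":0.116,"ax":0,"ay":0,"az":0},{"x":0.04,"y":0.006,"z":0.112,"ax":0,"ay":0,"az":0},{"x":0.054,"y":0.008,"z":0.106,"ax":0,"ay":0,"az":0},{"x":0.066,"y":0.01,"z":0.098,"ax":0,"ay":0,"az":0},{"x":0.078,"y":0.012,"z":0.089,"ax":0,"ay":0,"az":0},{"x":0.088,"y":0.014,"z":0.078,"ax":0,"ay":0,"az":0},{"x":0.097,"y":0.015,"z":0.067,"ax":0,"ay":0,"az":0}]'
```

```text
clock: 6.6
position: [422.8, -247.6, 48.6]
ee_rot: [0.997, 0.076, 0.001, 0.0]
contact_force: [-0.0, 3.4, 6.6]
gripper_width: 17.2
grasp_force: 60.4
clock: 7.4
position: [512.8, -234.0, 202.5]
ee_rot: [0.997, 0.075, -0.002, -0.0]
contact_force: [3.8, -7.4, -12.5]
gripper_width: 16.7
grasp_force: 58.7
```

Held and swinging, with forces low. I'll do the second half.

```bash
python3 -m handwheel '[{"x":0.105,"y":0.016,"z":0.054,"ax":0,"ay":0,"az":0},{"x":0.11,"y":0.017,"z":0.04,"ax":0,"ay":0,"az":0},{"x":0.114,"y":0.018,"z":0.026,"ax":0,"ay":0,"az":0},{"x":0.117,"y":0.018,"z":0.011,"ax":0,"ay":0,"az":0},{"x":0.117,"y":0.018,"z":-0.003,"ax":0,"ay":0,"az":0},{"x":0.116,"y":0.018,"z":-0.018,"ax":0,"ay":0,"az":0},{"x":0.113,"y":0.017,"z":-0.033,"ax":0,"ay":0,"az":0},{"x":0.05,"y":0.008,"z":-0.02,"ax":0,"ay":0,"az":0}]' && python3 -m handwheel '[{"x":0,"y":0,"z":0,"ax":0,"ay":0,"az":0},{"x":0,"y":0,"z":0,"ax":0,"ay":0,"az":0},{"x":0,"y":0,"z":0,"ax":0,"ay":0,"az":0},{"x":0,"y":0,"z":0,"ax":0,"ay":0,"az":0},{"x":0,"y":0,"z":0.1,"ax":0,"ay":0,"az":0},{"x":0,"y":0,"z":0.15,"ax":0,"ay":0,"az":0},{"x":0,"y":0,"z":0.1,"ax":0,"ay":0,"az":0},{"x":0,"y":0,"z":0,"ax":0,"ay":0,"az":0}]' 0.1; python3 - <<'E'
from h import *
im=arm.get_image("side"); np.save("s3.npy",im)
cv2.imwrite("pics/s3.png",cv2.resize(im[130:310,190:380,::-1],None,fx=3.2,fy=3.2,interpolation=cv2.INTER_CUBIC))
E
```

```text
clock: 8.2
position: [682.3, -209.2, 215.1]
ee_rot: [0.997, 0.076, -0.002, 0.001]
contact_force: [-2.4, -6.5, 1.8]
gripper_width: 16.4
grasp_force: 59.2
clock: 9.0
position: [683.4, -207.8, 290.6]
ee_rot: [0.997, 0.076, 0.004, 0.001]
contact_force: [1.0, -0.4, 1.4]
gripper_width: 47.2
grasp_force: 0.0
```

View pics/s3.png

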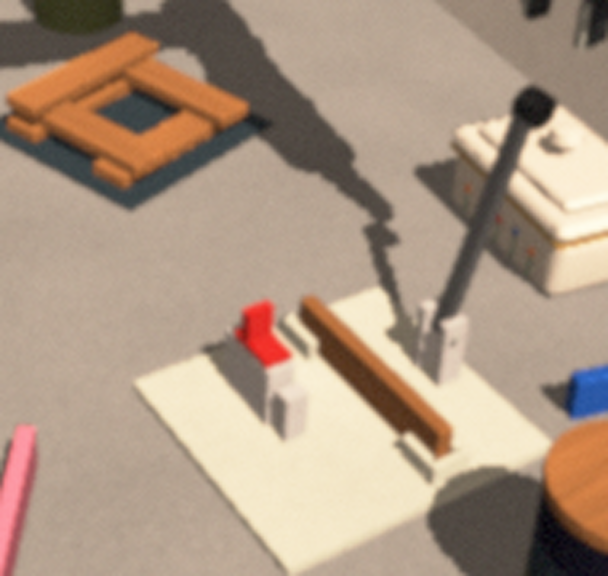

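The latch leans back past upright, and the tab is aside. The slat still stands in place, its top ends at about (311,300) and (444,434) in this 3.2x crop.

```bash
python3 -c "
from h import *
o=np.array([190,130])-.35
a=onz('side',np.array([311,299])/3.2+o,48);b=onz('side',np.array([444,433])/3.2+o,48);d=a-b
print(a,b,(a+b)/2,np.linalg.norm(d),np.degrees(np.arctan2(d[1],d[0])))" ; python3 -m handwheel '[{"x":-0.09,"y":-0.014,"z":0,"ax":0,"ay":0,"az":-0.083},{"x":-0.09,"y":-0.014,"z":0,"ax":0,"ay":0,"az":-0.083},{"x":-0.09,"y":-0.014,"z":0,"ax":0,"ay":0,"az":-0.083},{"x":-0.09,"y":-0.014,"z":0,"ax":0,"ay":0,"az":-0.083},{"x":-0.09,"y":-0.014,"z":0,"ax":0,"ay":0,"az":-0.083},{"x":-0.09,"y":-0.014,"z":0,"ax":0,"ay":0,"az":-0.083},{"x":-0.09,"y":-0.014,"z":0,"ax":0,"ay":0,"az":-0.083},{"x":-0.07,"y":-0.008,"z":0,"ax":0,"ay":0,"az":-0.083}]' 0.2 && python3 -m handwheel '[{"x":0,"y":0,"z":0,"ax":0,"ay":0,"az":-0.083},{"x":0,"y":0,"z":0,"ax":0,"ay":0,"az":-0.083},{"x":0,"y":0,"z":-0.15,"ax":0,"ay":0,"az":-0.083},{"x":0,"y":0,"z":-0.2,"ax":0,"ay":0,"az":-0.087},{"x":0,"y":0,"z":-0.2,"ax":0,"ay":0,"az":0},{"x":0,"y":0,"z":-0.2,"ax":0,"ay":0,"az":0},{"x":0,"y":0,"z":-0.1,"ax":0,"ay":0,"az":0},{"x":0,"y":0,"z":0,"ax":0,"ay":0,"az":0}]'; python3 -c "
from h import *
s=arm.read_state();print(s['joints'],R.from_quat(s['ee_rot']).as_matrix().round(3)[:2,1])"
```

```text
[ 532.10474379 -145.85700229] [ 553.01273379 -319.54642266] [ 542.55873879 -232.70171247] 174.94330165471555 96.86399436283308
clock: 9.85
position: [540.4, -228.4, 284.3]
ee_rot: [0.901, -0.434, -0.001, -0.0]
contact_force: [0.3, 0.0, -1.2]
gripper_width: 50.9
grasp_force: 0.0
clock: 10.65
position: [538.8, -227.8, 111.0]
ee_rot: [0.758, -0.652, -0.004, 0.002]
contact_force: [0.8, 0.1, 0.1]
gripper_width: 51.5
grasp_force: 0.0
[-0.12399328  0.43336135 -0.24418702 -0.00147979 -0.90300298  0.27597211] [-0.989 -0.15 ]
```

```bash
python3 -m handwheel '[{"x":0.022,"y":-0.012,"z":-0.1,"ax":0,"ay":0,"az":0},{"x":0,"y":0,"z":-0.1,"ax":0,"ay":0,"az":0},{"x":0,"y":0,"z":-0.1,"ax":0,"ay":0,"az":0},{"x":0,"y":0,"z":-0.1,"ax":0,"ay":0,"az":0},{"x":0,"y":0,"z":-0.06,"ax":0,"ay":0,"az":0},{"x":0,"y":0,"z":0,"ax":0,"ay":0,"az":0},{"x":0,"y":0,"z":0,"ax":0,"ay":0,"az":0},{"x":0,"y":0,"z":0,"ax":0,"ay":0,"az":0}]' && python3 -m handwheel '[{"x":0,"y":0,"z":0,"ax":0,"ay":0,"az":0},{"x":0,"y":0,"z":0,"ax":0,"ay":0,"az":0},{"x":0,"y":0,"z":0,"ax":0,"ay":0,"az":0},{"x":0,"y":0,"z":0,"ax":0,"ay":0,"az":0},{"x":0,"y":0,"z":0,"ax":0,"ay":0,"az":0},{"x":0,"y":0,"z":0,"ax":0,"ay":0,"az":0},{"x":0,"y":0,"z":0,"ax":0,"ay":0,"az":0},{"x":0,"y":0,"z":0,"ax":0,"ay":0,"az":0}]' -1
```

```text
clock: 11.45
position: [547.7, -231.2, 24.9]
ee_rot: [0.759, -0.651, 0.001, -0.001]
contact_force: [-0.1, 0.2, -0.1]
gripper_width: 51.0
grasp_force: 0.0
clock: 12.25
position: [545.8, -231.0, 23.6]
ee_rot: [0.759, -0.652, -0.001, 0.001]
contact_force: [-5.3, 0.0, 5.6]
gripper_width: 13.0
grasp_force: 63.0
```

```bash
python3 -m handwheel '[{"x":0,"y":0,"z":0.08,"ax":0,"ay":0,"az":0},{"x":0,"y":0,"z":0.14,"ax":0,"ay":0,"az":0},{"x":0,"y":0,"z":0.16,"ax":0,"ay":0,"az":0},{"x":0,"y":0,"z":0.16,"ax":0,"ay":0,"az":0},{"x":-0.03,"y":0.1,"z":0.06,"ax":0,"ay":0,"az":-0.06},{"x":-0.03,"y":0.1,"z":0,"ax":0,"ay":0,"az":-0.06},{"x":-0.03,"y":0.1,"z":0,"ax":0,"ay":0,"az":-0.06},{"x":-0.03,"y":0.1,"z":0,"ax":0,"ay":0,"az":-0.062}]' && python3 -m handwheel '[{"x":-0.03,"y":0.1,"z":0,"ax":0,"ay":0,"az":-0.07},{"x":-0.03,"y":0.1,"z":0,"ax":0,"ay":0,"az":-0.07},{"x":-0.03,"y":0.1,"z":0,"ax":0,"ay":0,"az":-0.07},{"x":-0.03,"y":0.1,"z":0,"ax":0,"ay":0,"az":-0.07},{"x":-0.03,"y":0.1,"z":0,"ax":0,"ay":0,"az":-0.07},{"x":-0.03,"y":0.1,"z":0,"ax":0,"ay":0,"az":-0.07},{"x":-0.03,"y":0.1,"z":0,"ax":0,"ay":0,"az":-0.07},{"x":0,"y":0,"z":0,"ax":0,"ay":0,"az":-0.07}]'; python3 - <<'E'
from h import *
im=arm.get_image("side"); np.save("s4.npy",im)
s=arm.read_state();print(s['joints'],R.from_quat(s['ee_rot']).as_matrix().round(3)[:2,1])
cv2.imwrite("pics/s4.png",cv2.resize(im[80:330,100:380,::-1],None,fx=2.3,fy=2.3,interpolation=cv2.INTER_CUBIC))
E
```

```text
clock: 13.05
position: [523.8, -150.2, 143.6]
ee_rot: [-0.621, 0.784, -0.001, 0.001]
contact_force: [-0.7, -0.6, -0.3]
gripper_width: 12.7
grasp_force: 62.2
clock: 13.85
position: [481.5, -8.9, 143.7]
ee_rot: [-0.229, 0.973, 0.0, 0.002]
contact_force: [-0.4, -0.8, -1.1]
gripper_width: 12.9
grasp_force: 62.1
[ 3.18274709e-01  2.30089570e-01 -4.62203445e-01 -1.01215888e-04
 -8.75108364e-01 -1.43085732e+00] [-0.442  0.897]
```

View pics/s4.png

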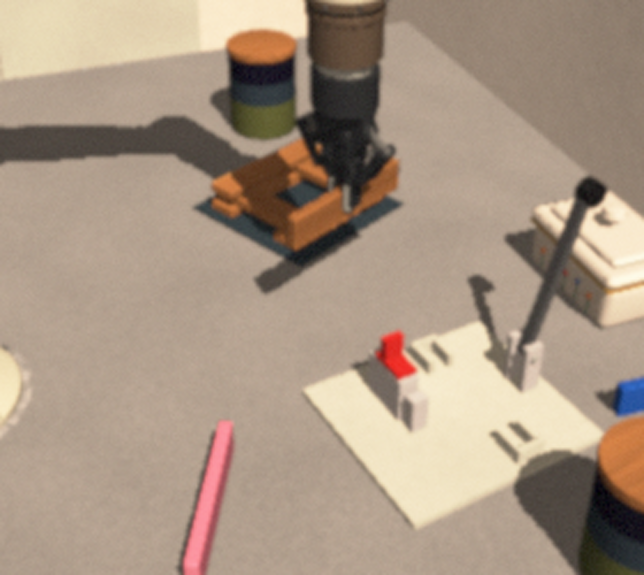

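The slat hangs level on edge, clear over bare worktop. I'll lower it, release it on edge, then tip it over with the open fingers.

```bash
python3 -m handwheel '[{"x":0,"y":0,"z":-0.12,"ax":0,"ay":0,"az":0},{"x":0,"y":0,"z":-0.15,"ax":0,"ay":0,"az":0},{"x":0,"y":0,"z":-0.15,"ax":0,"ay":0,"az":0},{"x":0,"y":0,"z":-0.12,"ax":0,"ay":0,"az":0},{"x":0,"y":0,"z":-0.06,"ax":0,"ay":0,"az":0},{"x":0,"y":0,"z":-0.025,"ax":0,"ay":0,"az":0},{"x":0,"y":0,"z":-0.01,"ax":0,"ay":0,"az":0},{"x":0,"y":0,"z":0,"ax":0,"ay":0,"az":0}]'
```

```text
clock: 14.7
position: [481.4, -10.9, 16.8]
ee_rot: [-0.23, 0.973, 0.0, 0.001]
contact_force: [0.3, -0.3, -0.5]
gripper_width: 12.6
grasp_force: 62.2
```

```bash
python3 -m handwheel '[{"x":0,"y":0,"z":-0.003,"ax":0,"ay":0,"az":0},{"x":0,"y":0,"z":0,"ax":0,"ay":0,"az":0},{"x":0,"y":0,"z":0,"ax":0,"ay":0,"az":0},{"x":0,"y":0,"z":0,"ax":0,"ay":0,"az":0},{"x":0,"y":0,"z":0,"ax":0,"ay":0,"az":0},{"x":0,"y":0,"z":0,"ax":0,"ay":0,"az":0},{"x":0,"y":0,"z":0,"ax":0,"ay":0,"az":0},{"x":0,"y":0,"z":0,"ax":0,"ay":0,"az":0}]' 1 && python3 -m handwheel '[{"x":0.022,"y":-0.045,"z":0.01,"ax":0,"ay":0,"az":0},{"x":0.022,"y":-0.045,"z":0.01,"ax":0,"ay":0,"az":0},{"x":0.022,"y":-0.045,"z":0,"ax":0,"ay":0,"az":0},{"x":0.022,"y":-0.045,"z":0,"ax":0,"ay":0,"az":0},{"x":0.022,"y":-0.045,"z":0,"ax":0,"ay":0,"az":0},{"x":0.022,"y":-0.045,"z":0,"ax":0,"ay":0,"az":0},{"x":0,"y":0,"z":0.02,"ax":0,"ay":0,"az":0},{"x":0,"y":0,"z":0,"ax":0,"ay":0,"az":0}]'
python3 - <<'E'
from h import *
im=arm.get_image("side")
cv2.imwrite("pics/s5.png",cv2.resize(im[100:300,150:370,::-1],None,fx=2.8,fy=2.8,interpolation=cv2.INTER_CUBIC))
E
```

```text
clock: 15.5
position: [480.6, -11.1, 15.9]
ee_rot: [-0.229, 0.973, -0.0, -0.0]
contact_force: [-0.7, -0.2, 1.1]
gripper_width: 85.4
grasp_force: 0.0
clock: 16.3
position: [507.3, -65.3, 24.3]
ee_rot: [-0.229, 0.973, -0.0, 0.0]
contact_force: [-0.3, 0.4, 0.2]
gripper_width: 85.1
grasp_force: 0.0
```

View pics/s5.png

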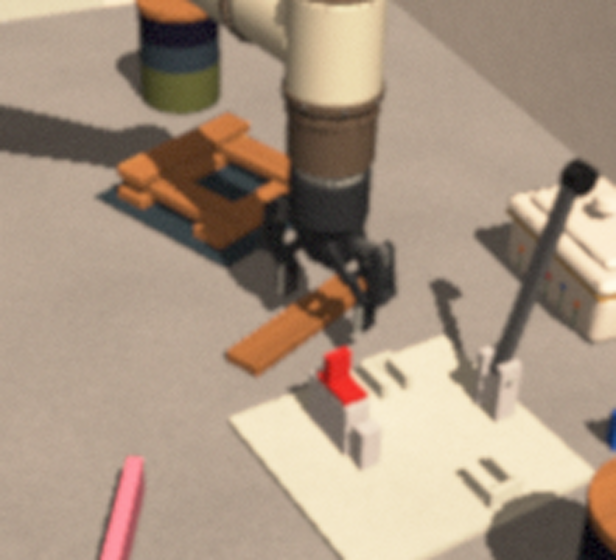

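The slat lies flat and free on the worktop. I'll raise the tool and measure it.

```bash
python3 -m handwheel '[{"x":0,"y":0,"z":0.1,"ax":0,"ay":0,"az":0},{"x":-0.02,"y":0.05,"z":0.15,"ax":0,"ay":0,"az":0},{"x":-0.02,"y":0.05,"z":0.15,"ax":0,"ay":0,"az":0},{"x":-0.02,"y":0.05,"z":0.1,"ax":0,"ay":0,"az":0},{"x":0,"y":0,"z":0.1,"ax":0,"ay":0,"az":0},{"x":0,"y":0,"z":0.05,"ax":0,"ay":0,"az":0},{"x":0,"y":0,"z":0,"ax":0,"ay":0,"az":0},{"x":0,"y":0,"z":0,"ax":0,"ay":0,"az":0}]'
python3 - <<'E'
from h import *
for n,roi in(("side",(215,175,330,240)),("top",(225,160,290,240))):
    im=arm.get_image(n);H=cv2.cvtColor(im,cv2.COLOR_RGB2HSV).astype(int)
    m=((H[...,0]>5)&(H[...,0]<18)&(H[...,1]>120)&(H[...,2]>50)).astype(np.uint8)
    for a,c,k in blobs(m,roi,30):
        pts=np.argwhere(k)[:,::-1].astype(np.float32)
        w=np.array([onz(n,p,14) for p in pts]).astype(np.float32); r=cv2.minAreaRect(w)
        print(n,a,c,"bbox",pts.min(0),pts.max(0),"rect",r, "box",cv2.boxPoints(r).round().tolist())
    if n=="side": cv2.imwrite("pics/s6.png",cv2.resize(im[140:270,190:340,::-1],None,fx=4,fy=4,interpolation=cv2.INTER_CUBIC))
E
```

```text
clock: 17.15
position: [494.4, -35.0, 153.1]
ee_rot: [-0.229, 0.973, 0.0, -0.001]
contact_force: [0.5, 0.2, -0.5]
gripper_width: 85.5
grasp_force: 0.0
side 669 [256.1 215. ] bbox [231. 197.] [281. 233.] rect ((494.602783203125, -41.983238220214844), (185.06448364257812, 45.34406280517578), 26.826732635498047) box [[402.0, -64.0], [422.0, -104.0], [587.0, -20.0], [567.0, 20.0]]
side 287 [230.6 179.5] bbox [215. 175.] [250. 188.] rect ((487.8500671386719, 136.65631103515625), (72.25062561035156, 109.28469848632812), 68.70982360839844) box [[424.0, 123.0], [526.0, 83.0], [552.0, 150.0], [450.0, 190.0]]
top 297 [266.7 214.1] bbox [256. 201.] [277. 228.] rect ((464.2030334472656, -51.951324462890625), (105.55838012695312, 38.01171875), 26.83820343017578) box [[409.0, -59.0], [426.0, -93.0], [520.0, -45.0], [503.0, -11.0]]
```

View pics/s6.png

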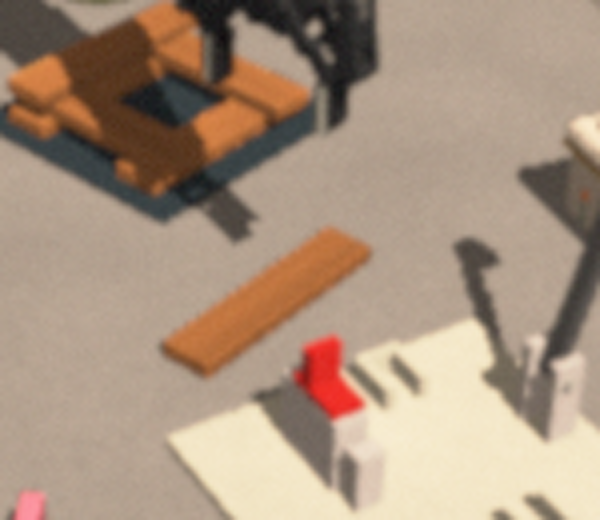

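The whole slat lies flat and clear, centred at about (496.7,-37) with yaw 26.6°. I'll go down to grasp it across its width.

```bash
python3 -m handwheel '[{"x":0.011,"y":-0.01,"z":-0.1,"ax":0,"ay":0,"az":0},{"x":0,"y":0,"z":-0.15,"ax":0,"ay":0,"az":0},{"x":0,"y":0,"z":-0.15,"ax":0,"ay":0,"az":0},{"x":0,"y":0,"z":-0.15,"ax":0,"ay":0,"az":0},{"x":0,"y":0,"z":-0.1,"ax":0,"ay":0,"az":0},{"x":0,"y":0,"z":-0.04,"ax":0,"ay":0,"az":0},{"x":0,"y":0,"z":0,"ax":0,"ay":0,"az":0},{"x":0,"y":0,"z":0,"ax":0,"ay":0,"az":0}]' 0.5
```

```text
clock: 18.05
position: [497.8, -37.0, 16.3]
ee_rot: [-0.23, 0.973, -0.0, 0.0]
contact_force: [0.3, 0.5, 0.6]
gripper_width: 64.0
grasp_force: 0.0
```

```bash
python3 -m handwheel '[{"x":0,"y":0,"z":-0.04,"ax":0,"ay":0,"az":0},{"x":0,"y":0,"z":-0.03,"ax":0,"ay":0,"az":0},{"x":0,"y":0,"z":0,"ax":0,"ay":0,"az":0},{"x":0,"y":0,"z":0,"ax":0,"ay":0,"az":0},{"x":0,"y":0,"z":0,"ax":0,"ay":0,"az":0},{"x":0,"y":0,"z":0,"ax":0,"ay":0,"az":0},{"x":0,"y":0,"z":0,"ax":0,"ay":0,"az":0},{"x":0,"y":0,"z":0,"ax":0,"ay":0,"az":0}]' && python3 -m handwheel '[{"x":0,"y":0,"z":0,"ax":0,"ay":0,"az":0},{"x":0,"y":0,"z":0,"ax":0,"ay":0,"az":0},{"x":0,"y":0,"z":0,"ax":0,"ay":0,"az":0},{"x":0,"y":0,"z":0,"ax":0,"ay":0,"az":0},{"x":0,"y":0,"z":0,"ax":0,"ay":0,"az":0},{"x":0,"y":0,"z":0,"ax":0,"ay":0,"az":0},{"x":0,"y":0,"z":0,"ax":0,"ay":0,"az":0},{"x":0,"y":0,"z":0,"ax":0,"ay":0,"az":0}]' -1
```

```text
clock: 18.85
position: [497.3, -37.0, 2.0]
ee_rot: [-0.229, 0.973, 0.0, 0.0]
contact_force: [0.2, -0.8, 0.3]
gripper_width: 63.9
grasp_force: 0.0
clock: 19.65
position: [497.5, -37.0, 2.3]
ee_rot: [-0.23, 0.973, -0.0, 0.0]
contact_force: [-1.3, 0.6, 4.9]
gripper_width: 38.5
grasp_force: 60.8
```

```bash
python3 -m handwheel '[{"x":0,"y":0,"z":0.06,"ax":0,"ay":0,"az":0},{"x":0,"y":0,"z":0.12,"ax":0,"ay":0,"az":0},{"x":0,"y":0,"z":0.12,"ax":0,"ay":0,"az":0},{"x":0.02,"y":0.1,"z":0.1,"ax":0,"ay":0,"az":0},{"x":0.02,"y":0.1,"z":0,"ax":0,"ay":0,"az":0},{"x":0.03,"y":0.15,"z":0,"ax":0,"ay":0,"az":0},{"x":0.03,"y":0.15,"z":0,"ax":0,"ay":0,"az":0},{"x":0.03,"y":0.15,"z":0,"ax":0,"ay":0,"az":0}]' && python3 -m handwheel '[{"x":0.03,"y":0.15,"z":0,"ax":0,"ay":0,"az":0},{"x":0.02,"y":0.12,"z":0,"ax":0,"ay":0,"az":0},{"x":0.014,"y":0.076,"z":0,"ax":0,"ay":0,"az":0},{"x":0.006,"y":0.04,"z":-0.05,"ax":0,"ay":0,"az":0},{"x":0,"y":0,"z":-0.05,"ax":0,"ay":0,"az":0},{"x":0,"y":0,"z":0,"ax":0,"ay":0,"az":0},{"x":0,"y":0,"z":0,"ax":0,"ay":0,"az":0},{"x":0,"y":0,"z":0,"ax":0,"ay":0,"az":0}]'
python3 - <<'E'
from h import *
for n,roi in(("side",(180,110,290,200)),):
    im=arm.get_image(n); np.save("s7.npy",im)
    cv2.imwrite("pics/s7.png",cv2.resize(im[100:200,170:300,::-1],None,fx=6,fy=6,interpolation=cv2.INTER_CUBIC))
E
```

```text
clock: 20.45
position: [522.9, 93.9, 81.4]
ee_rot: [-0.229, 0.973, 0.0, -0.0]
contact_force: [0.6, -0.1, -0.1]
gripper_width: 38.4
grasp_force: 60.3
clock: 21.25
position: [537.3, 169.3, 62.0]
ee_rot: [-0.229, 0.973, -0.0, -0.0]
contact_force: [-0.7, -0.8, -1.5]
gripper_width: 38.6
grasp_force: 60.3
```

View pics/s7.png

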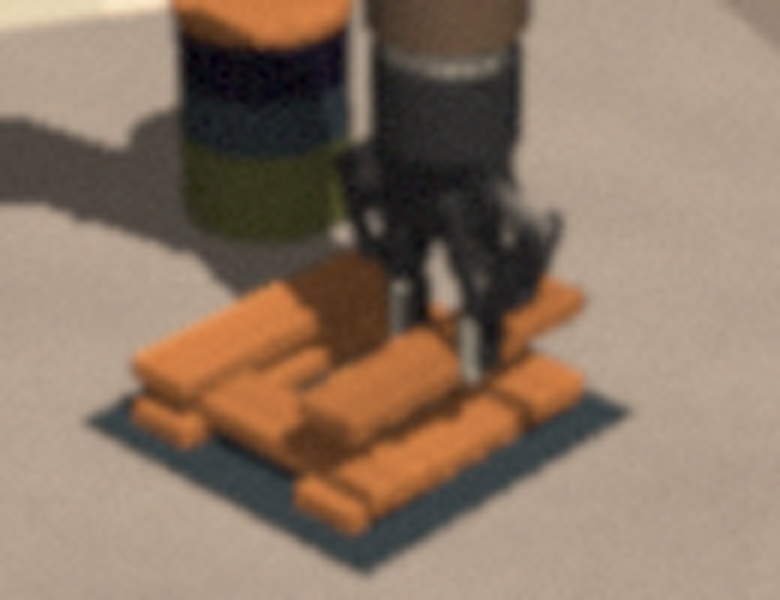

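The held slat is level over the gap. I'll check its near end, top corners (302,405) and (345,440), against stand5's (135,360) and (180,393).

```bash
python3 -c "
from h import *
f=lambda u,z:onz('side',np.array(u)/6+[170-.4,100-.4],z)
a=(f((302,405),73.7)+f((345,440),73.7))/2;b=(f((135,360),46)+f((180,393),46))/2
x=np.array([np.cos(np.radians(26.4)),np.sin(np.radians(26.4))]);y=np.array([-x[1],x[0]])
print(a,b,(a-b)@x,(a-b)@y)
g=np.array([537.05,169.9])-90*x;print('expected end',g,'err',(a-g)@x,(a-g)@y,'stand5',(b-g)@x,(b-g)@y)"
```

```text
[453.65032549 117.7194614 ] [402.87248903 233.602076  ] -6.043181821503674 -126.37503311219007
expected end [456.43594158 129.88283387] err -7.903372384580299 -9.656292857881082 stand5 -1.860190563076625 116.71874025430898
```

```bash
python3 -m handwheel '[{"x":0,"y":0,"z":-0.03,"ax":0,"ay":0,"az":0},{"x":0,"y":0,"z":-0.03,"ax":0,"ay":0,"az":0},{"x":0,"y":0,"z":-0.03,"ax":0,"ay":0,"az":0},{"x":0,"y":0,"z":-0.02,"ax":0,"ay":0,"az":0},{"x":0,"y":0,"z":-0.01,"ax":0,"ay":0,"az":0},{"x":0,"y":0,"z":0,"ax":0,"ay":0,"az":0},{"x":0,"y":0,"z":0,"ax":0,"ay":0,"az":0},{"x":0,"y":0,"z":0,"ax":0,"ay":0,"az":0}]'
python3 - <<'E'
from h import *
im=arm.get_image("side"); np.save("s8.npy",im)
cv2.imwrite("pics/s8.png",cv2.resize(im[130:200,180:280,::-1],None,fx=8,fy=8,interpolation=cv2.INTER_CUBIC))
E
```

```text
clock: 22.1
position: [537.4, 170.3, 38.1]
ee_rot: [-0.229, 0.973, 0.0, 0.0]
contact_force: [-0.1, 0.0, 0.0]
gripper_width: 38.0
grasp_force: 60.3
```

View pics/s8.png

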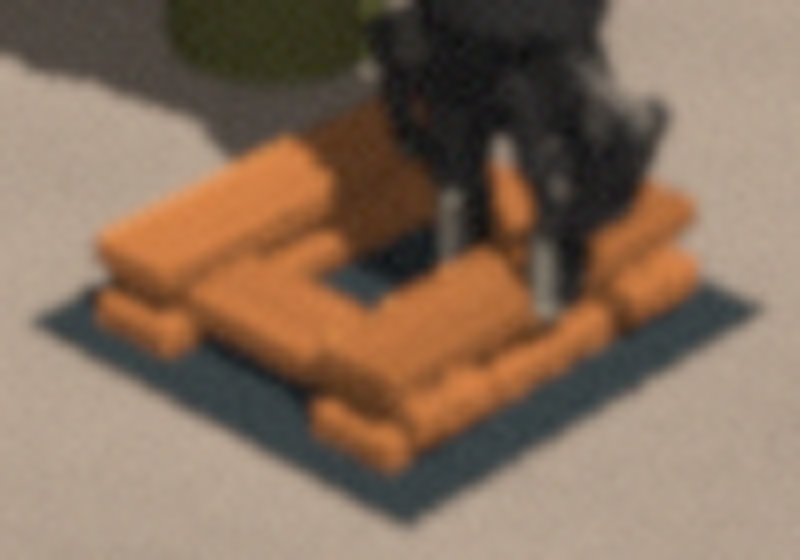

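The slat is just above the gap. Near-end top corners: held (322,345)/(393,387), stand5 (98,240)/(170,280). The held far right corner is at (695,208).

```bash
python3 -c "
from h import *
f=lambda u,z:onz('side',np.array(u)/8+[180-.4,130-.4],z)
x=np.array([np.cos(np.radians(26.4)),np.sin(np.radians(26.4))]);y=np.array([-x[1],x[0]]);g=np.array([537.05,169.9])
for z in(46,50):
  for u in((322,345),(393,387),(695,208)):print(z,u,(f(u,z)-g)@x,(f(u,z)-g)@y)
for u in((98,240),(170,280)):print('st5',(f(u,46)-g)@x,(f(u,46)-g)@y)
for u in((322,412),(408,440)):print('st2 low end z18',(f(u,18)-g)@x,(f(u,18)-g)@y)
for u in ((35,322),(408,525),(765,308)):print('mat',(f(u,4)-g)@x,(f(u,4)-g)@y)"
```

```text
46 (322, 345) -84.90464792860396 18.90231170789808
46 (393, 387) -88.05538633735611 -20.881666321233563
46 (695, 208) 89.54723274156065 -19.558185472353777
50 (322, 345) -89.36267306208836 14.395016302180087
50 (393, 387) -92.49612450126024 -25.17068133399292
50 (695, 208) 84.13205281985553 -23.85446194900093
st5 -88.83362995561971 138.08510477434706
st5 -90.76309465168245 95.24733957166333
st2 low end z18 -87.80937157354073 17.065929818448655
st2 low end z18 -79.80149680491317 -20.256354920952518
mat -103.13098271562768 163.2801576210241
mat -105.9122359089641 -44.58955063158502
mat 103.16130071774568 -47.00744848580152
```

The mat corners check to 2 mm, and the slat is within about 3 mm of the gap. I'll lower it to rest.

```bash
python3 -m handwheel '[{"x":-0.004,"y":0.008,"z":-0.005,"ax":0,"ay":0,"az":0},{"x":0,"y":0,"z":-0.005,"ax":0,"ay":0,"az":0},{"x":0,"y":0,"z":-0.005,"ax":0,"ay":0,"az":0},{"x":0,"y":0,"z":-0.003,"ax":0,"ay":0,"az":0},{"x":0,"y":0,"z":0,"ax":0,"ay":0,"az":0},{"x":0,"y":0,"z":0,"ax":0,"ay":0,"az":0},{"x":0,"y":0,"z":0,"ax":0,"ay":0,"az":0},{"x":0,"y":0,"z":0,"ax":0,"ay":0,"az":0}]'
```

```text
clock: 22.95
position: [536.4, 171.7, 34.3]
ee_rot: [-0.229, 0.973, 0.0, -0.0]
contact_force: [-1.2, -0.1, 0.4]
gripper_width: 38.3
grasp_force: 60.4
```

```bash
python3 -m handwheel '[{"x":0,"y":0,"z":-0.005,"ax":0,"ay":0,"az":0},{"x":0,"y":0,"z":-0.003,"ax":0,"ay":0,"az":0},{"x":0,"y":0,"z":0,"ax":0,"ay":0,"az":0},{"x":0,"y":0,"z":0,"ax":0,"ay":0,"az":0},{"x":0,"y":0,"z":0,"ax":0,"ay":0,"az":0},{"x":0,"y":0,"z":0,"ax":0,"ay":0,"az":0},{"x":0,"y":0,"z":0,"ax":0,"ay":0,"az":0},{"x":0,"y":0,"z":0,"ax":0,"ay":0,"az":0}]'
```

```text
clock: 23.75
position: [536.4, 171.7, 34.3]
ee_rot: [-0.23, 0.973, -0.0, 0.0]
contact_force: [-4.2, -0.5, 10.0]
gripper_width: 38.4
grasp_force: 61.5
```

The slat is resting (10 N upward). I'll ease off, open and retreat.

```bash
python3 -m handwheel '[{"x":0,"y":0,"z":0.005,"ax":0,"ay":0,"az":0},{"x":0,"y":0,"z":0.001,"ax":0,"ay":0,"az":0},{"x":0,"y":0,"z":0,"ax":0,"ay":0,"az":0},{"x":0,"y":0,"z":0,"ax":0,"ay":0,"az":0},{"x":0,"y":0,"z":0,"ax":0,"ay":0,"az":0},{"x":0,"y":0,"z":0,"ax":0,"ay":0,"az":0},{"x":0,"y":0,"z":0,"ax":0,"ay":0,"az":0},{"x":0,"y":0,"z":0,"ax":0,"ay":0,"az":0}]' && python3 -m handwheel '[{"x":0,"y":0,"z":0,"ax":0,"ay":0,"az":0},{"x":0,"y":0,"z":0,"ax":0,"ay":0,"az":0},{"x":0,"y":0,"z":0,"ax":0,"ay":0,"az":0},{"x":0,"y":0,"z":0,"ax":0,"ay":0,"az":0},{"x":0,"y":0,"z":0,"ax":0,"ay":0,"az":0},{"x":0,"y":0,"z":0.05,"ax":0,"ay":0,"az":0},{"x":0,"y":0,"z":0.1,"ax":0,"ay":0,"az":0},{"x":0,"y":0,"z":0.2,"ax":0,"ay":0,"az":0}]' 0.5 && python3 -m handwheel '[{"x":0,"y":0,"z":0.2,"ax":0,"ay":0,"az":0},{"x":0,"y":0,"z":0.2,"ax":0,"ay":0,"az":0},{"x":0,"y":0,"z":0.1,"ax":0,"ay":0,"az":0},{"x":0,"y":0,"z":0,"ax":0,"ay":0,"az":0},{"x":0,"y":0,"z":0,"ax":0,"ay":0,"az":0},{"x":0,"y":0,"z":0,"ax":0,"ay":0,"az":0},{"x":0,"y":0,"z":0,"ax":0,"ay":0,"az":0},{"x":0,"y":0,"z":0,"ax":0,"ay":0,"az":0}]'
python3 - <<'E'
from h import *
im=arm.get_image("side")
cv2.imwrite("pics/s9.png",cv2.resize(im[130:200,180:280,::-1],None,fx=8,fy=8,interpolation=cv2.INTER_CUBIC))
# compare the stand with the first image by colour mask difference
a=np.load("side.npy")[205:300,230:330].astype(int)
E
```

```text
clock: 24.55
position: [536.6, 171.8, 34.3]
ee_rot: [-0.229, 0.973, -0.0, 0.0]
contact_force: [-1.9, -0.6, 5.8]
gripper_width: 38.2
grasp_force: 61.0
clock: 25.35
position: [534.6, 170.7, 102.6]
ee_rot: [-0.229, 0.973, -0.001, -0.003]
contact_force: [0.7, 0.4, -0.2]
gripper_width: 64.2
grasp_force: 0.0
clock: 26.15
position: [536.1, 171.5, 202.8]
ee_rot: [-0.229, 0.973, -0.0, -0.001]
contact_force: [0.0, -0.0, -0.0]
gripper_width: 63.8
grasp_force: 0.0
```

View pics/s9.png

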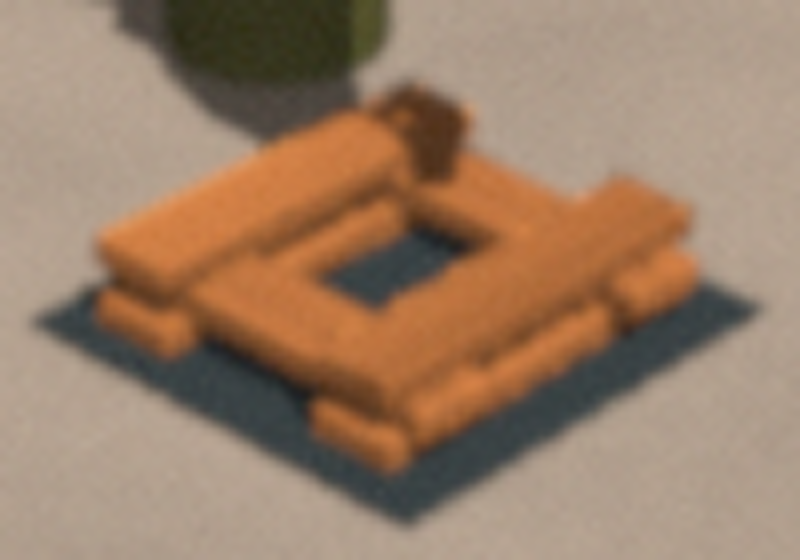

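The slat lies flat in the gap, parallel to its neighbour, with its ends at (380,385) and (660,195). The rest of the stand has not shifted, so I'm handing in.

```bash
python3 -c "
from bench import arm
print(arm.job_done())"
```

```text
the job is handed in; nothing more can be done
None
```

The slat lies flat in the gap, let go and parallel to its neighbour; the tab is aside, the latch leans back past upright, and I've handed the job in at about 26 s (the hand-in returned no verdict).

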